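Start and run the clamp nut onto the reel stand's spindle

ROBOT

A 7-joint arm with a two-finger parallel gripper is mounted at the origin on the work surface. World frame = base frame: x ahead of the robot, y to its left, z up, the work surface at z = 0. Lengths are in mm, angles in rad, forces in N, time in s.
With the tool pointing down it reaches from about 400 to 875 mm from the base axis. Payload 19.3 kg.
Tool frame: the origin (TCP) lies between the finger pads; the fingertips stand 25 mm ahead of it and the grasp point (between the pads) lies 6 mm ahead of it (env.tcp_to_tips is the distance from the TCP to the fingertips, in mm); z points along the fingers, y is the direction in which the jaws open and shut (so a half turn about z gives the same grasp; the last joint's range is limited). The gripper opens to 85 mm and grips with 20 to 120 N. Pads are 22 mm wide; open, the fingers measure 114 mm over their backs; the gripper's body (76 mm by 85 mm) begins 54 mm behind the grasp point. The pads swing forward as they close: fully open they stand 13 mm farther back than shut.
Start: joints at [1.14, 0.521, -0.036, 1.599, 0.021, 1.021, -0.113], TCP at [220.611, -584.761, 256.291] pointing down, gripper open.
Joint ranges: [-2.91, 2.91], [-0.3, 2.13], [-1.5, 1.42], [0.17, 2.43], [-1.26, 4.41], [0.16, 1.93], [-2.52, 2.52]. Speed limits (rad/s): [1.89, 1.89, 2.39, 2.39, 3.01, 3.01, 3.01].

INTERFACE

Orientations are given as a 3x3 rotation matrix whose columns are the frame's x, y, z axes.
In Python, from station import env gives the robot as it stands.
- The arm moves only by the tool move_arm, never from a script. Its argument "steps" is a list of rows, each an object with "xyz": the shift along the tool's x, y, z in m, a list of three; "turn": the turn, a rotation vector about the tool's x, y, z in rad, a list of three. In form: [{"xyz": [x, y, z], "turn": [ax, ay, az]}, ...]. A call has 1 to 20 rows; each row shifts and turns the commanded pose from where the row before left it, along the tool's axes as they then stand; what a row does not reach is not made up. A row lasts 1/8 s, in which the tool goes at most 62.5 mm and 10.7 degrees, less where a joint would pass 70% of its speed; a pose out of reach is approached as far as the arm can. A call is refused whole if a number of a shift passes 0.0625 or a number of a turn 0.188, either way. A call with a gripper value outside its range is refused whole. "fingers" is the closure, from 0 (fully open) to 1 (shut), set as the call begins (left out, the last holds). The fingers move at their own pace and stop on an object; the grip force is fixed at half the most. Time passes only in rows, so rows that do not move let the fingers close. It gives the time, the measured TCP pose, the force and the opening at its end, in the units of the state.
- env.sense(): the state, without advancing time (a new reading comes with each control period).
- env.snapshot(name): name is "scene" or "top" or "wrist"; returns (picture, depth): 480x640x3 uint8, red, green, blue; 480x640 float32, mm along the optical axis (not along the pixel's ray), 0 where there is no reading.
- env.camera_params(name): a dict with "camera_matrix" (3x3 intrinsics, pixels), "rvec" (rotation vector, rad) and "tvec" (3), from world to camera coordinates, as OpenCV has them; the wrist camera has in their place "T_tool_cam" (4x4, takes a point from camera to tool coordinates, whose origin is the TCP and whose axes are the flange's). Camera axes: x right, y down, z forward; pixel columns grow to the right and rows downward; lengths in mm; the calibration is good to about 2 mm. A picture is of the moment at which its call begins: read the wrist's pose just before it. camera_params takes no time and is no camera call.
- env.sign_off(): hands the job in, once; it reports no verdict.
Trained networks look in the newest picture that a camera, given by its name, has taken for a name from the list of things; names that differ only in an ending like _2 or _b are one class to them, and where a whole thing is asked for, a point or a joint stands for the part that bears it (a point fixed in the world has none). Each returns a list of dicts, best first, with "p" (0 to 1); they miss things now and then, are a little off and sometimes report something else, mostly with a low value. They report only what shows in the picture. A call takes as long as a camera call.
- env.spot_in(thing, camera): "centre" ([column, row] in pixels, amid what is visible of it).
- env.masks_of(thing, camera): "mask" (480x640 bool, what is visible of it) and "centre" ([column, row] in pixels, amid what is visible of it).
The state is a dict: "t": time; "qpos": joint angles; "joint_vel": joint speeds; "effort": joint torques, N m; "tcp_pos": TCP position; "eef_rot": TCP orientation; "force": force on the tool from outside, world axes, zero at the start; "wrist_torque": the same for the moment, N m; "grip_width": finger opening in mm.
Only numpy, scipy, OpenCV 4.12 (cv2) and the standard library are available. Lean on these libraries where they do the work, as an engineer would, in place of code of your own. Each camera call takes 0.05 s, during which the arm holds its last target.

TASK

Take the black clamp nut from the bench and set it upright on the spindle that stands out of the reel. Turn it gently backward (anticlockwise from above) until it drops into the start of the thread, then clockwise to run it all the way down until its flange sits on the reel, no more than finger-snug, and let go. Do not force the nut on the stand at any time, and leave the other things on the bench where they are.

Things in the scene. Friction and masses are not known exactly. Their poses are not given: they have to be found in the camera images.
- nut: Black plastic clamp nut, 0.12 kg, 70.5 mm tall, loose, standing upright on its flange. Origin: centre of its underside, z up its axis. From below: flange 57 mm diameter, 4 mm thick; round hub 48 mm diameter up to 44.5 mm; on top a straight grip bar. A blind bore, 36 mm diameter, 41 mm deep, opens at the underside.
- nut_bar (a point): Centre of the nut's grip bar, 57.5 mm above its underside. The bar is 56 mm long (along x), 12 mm thick (along y) and 26 mm tall, from 44.5 to 70.5 mm above the underside.
- nut_lugs (a point): Point on the nut's axis 12 mm above its underside, at the height of three steel lugs inside the bore, 3.4 mm thick, 120 degrees apart, their tips on a circle of 30.4 mm diameter.
- stand: Grey reel stand, fixed to the bench: base 180 x 180 x 45 mm, turntable, and a white reel lying on it (176 mm diameter, flat top 66 mm above the bench). Origin: centre of the base's underside, on the spindle's axis, z up. The upright metal spindle stands 40 mm out of the reel's middle; it is braked stiffly and does not turn with the nut.
- spindle_nose (a point): Centre of the spindle's flat tip, 40 mm above the reel. Below it a 5 mm tall cone widens from 17 to 29 mm diameter, the core of the spindle, then a right-hand thread of three starts, 34.4 mm over the ridges, lead 24 mm a turn: clockwise from above goes down, with about 1 mm of axial play. The nut stays where it is left.
- land (a point): Point on the spindle's axis, 25 mm above the reel. Here a level land tops the thread, cut by three gates 120 degrees apart, each guarded by a hook that reaches over it, top 9.7 mm above this point. Turned clockwise the nut's lugs jam on the hooks; turned anticlockwise, at most about 135 degrees, they pass under them, drop through the gates and stop. The gates' angle does not follow the yaw given.
- seat (a point): Centre of the reel's top face on the spindle's axis, 66 mm above the bench. Height of the nut's underside above it: about 16.5 mm with lugs on the land (about 24 mm if on top of the hooks), 9 to 10.5 mm once dropped through the gates, 0 when the flange sits on the reel, some 140 degrees of clockwise turning after the drop.
- spacer_mid (a point): Bystander: aluminium spacer ring, 60 mm outside, 40 mm bore, 12 mm tall, on the bench; its centre.
- knob_mid (a point): Bystander: small round black knob without a bar, 38 mm diameter, 30 mm tall; its centre.
- bin_mid (a point): Bystander: empty clear drawer bin 120 x 90 x 50 mm; its centre.
- spare_reel_mid (a point): Bystander: a second reel lying flat on the bench, 176 mm diameter, 13 mm tall; its centre.
- carton_mid (a point): Bystander: cardboard carton 100 x 70 x 60 mm; its centre.
- driver_grip (a point): Bystander: screwdriver; middle of its handle.
- jar_mid (a point): Bystander: small clear jar, 44 mm diameter, 60 mm tall; its centre.

How it is judged (in metres and radians):
On the way:
1. the nut has dropped into the start of the thread: upright on the spindle's axis, its underside less than 12.5 mm above the reel (z of nut in the frame of seat below 0.0125 m and horizontal distance between nut and seat below 0.004 m and angle between nut's own z axis and vertical below 0.12 rad), for 0.2 s.
At the end, for the whole second after the job is handed in: The nut is at rest, upright (within 0.06 rad) on the spindle's axis (within 3 mm), its flange on the reel (underside less than 1.8 mm above it) (z of nut in the frame of seat between -0.003 and 0.0018 m and horizontal distance between nut and seat below 0.003 m and angle between nut's own z axis and vertical below 0.06 rad and linear speed of nut below 0.01 m/s); the robot touches nothing.
It fails at once if the nut is forced: more than 40 N between it and the stand, reel or spindle (contact force between nut and stand above 40 N).
It fails at once if a bystander is moved more than 25 mm (distance of any of spacer_mid, knob_mid, bin_mid, spare_reel_mid, carton_mid, driver_grip, jar_mid from where it was at the start of the episode above 0.025 m).
It also fails if it takes over 58 s, if anything falls off the work surface, if the arm or the gripper's body presses on something with over 40 N, if the wrist force passes 120 N, or if a joint passes its speed limit or range.

## Working session

There is one attempt and no reset: what is moved stays moved. The work goes in short steps, Python scripts to look and compute and a tool call to move; the robot and the scene stay as the last step left them, time stands still between calls to the robot, and variables do not carry over. Pictures are saved under pics/ and viewed, and the job is handed in when it is done.

Besides the shell and the picture viewer there is one more tool, called after "Request:" as name([rows], argument=value, ...), one row to a line, values as JSON. move_arm: Moves the arm, as the interface text tells. Its arguments: {"type":"object","properties":{"steps":{"type":"array"},"fingers":{"type":"number"}},"required":["steps"]}

```bash
ls; mkdir -p pics
cat > h.py <<'E'
import numpy as np,cv2
from station import env
np.set_printoptions(precision=4,suppress=True)
def snap(c,fn=None):
    p,d=env.snapshot(c)
    if fn: cv2.imwrite('pics/'+fn,p[:,:,::-1])
    return p,d
def T_wc(c):  # camera->world
    P=env.camera_params(c)
    K=np.array(P['camera_matrix'])
    if 'rvec' in P:
        R=cv2.Rodrigues(np.array(P['rvec'],float))[0];t=np.array(P['tvec'],float).ravel()
        T=np.eye(4);T[:3,:3]=R.T;T[:3,3]=-R.T@t
    else:
        s=env.sense();W=np.eye(4);W[:3,:3]=s['eef_rot'];W[:3,3]=s['tcp_pos']
        T=W@np.array(P['T_tool_cam'])
    return K,T
def cloud(d,K,T):
    v,u=np.mgrid[0:480,0:640]
    X=np.stack([(u-K[0,2])/K[0,0]*d,(v-K[1,2])/K[1,1]*d,d],-1)
    return X@T[:3,:3].T+T[:3,3]
E
python3 - <<'E'
from h import *
s=env.sense()
for k in s: print(k,np.array(s[k]))
for c in ['top','scene']:
    K,T=T_wc(c); p,d=snap(c,c+'0.png'); np.savez('pics/'+c+'0.npz',p=p,d=d,K=K,T=T)
    print(c,K,T)
    C=cloud(d,K,T)
    for n in ['nut','stand','spindle_nose','nut_bar']:
        for r in env.masks_of(n,c)[:2]:
            m=r['mask']&(d>0); 
            print(c,n,r['p'],r['centre'],m.sum(),np.median(C[m],0) if m.any() else '')
E
```

```text
pics
t 0.0
qpos [ 1.1398  0.522  -0.0363  1.6     0.0212  1.0211 -0.1128]
joint_vel [-0.0006  0.0008  0.0008 -0.001  -0.0013  0.0012 -0.    ]
effort [ -0.0017 -92.7083   1.979  -36.9919   0.0178   0.0081  -0.0002]
tcp_pos [ 220.4786 -584.4958  255.7384]
eef_rot [[ 0.9356  0.353  -0.0005]
 [ 0.353  -0.9356  0.001 ]
 [-0.0001 -0.0011 -1.    ]]
force [ 0.288  -1.0802 -0.3289]
wrist_torque [-0.0192  0.0148 -0.013 ]
grip_width 85.50755141537152
top [[584.8138   0.     312.477 ]
 [  0.     584.8138 234.9578]
 [  0.       0.       1.    ]] [[   0.0176   -0.9832    0.1817  337.5034]
 [  -0.9998   -0.0178    0.0007   20.2784]
 [   0.0025   -0.1817   -0.9833 1377.9124]
 [   0.        0.        0.        1.    ]]
top nut 0.75 [416.6, 281.0] 516 [ 474.2757 -215.6159   44.6548]
top stand 0.86 [256.1, 236.4] 6112 [578.3155 150.2363  64.718 ]
top spindle_nose 0.96 [258.4, 236.0] 6201 [578.3349 149.3611  64.649 ]
top nut_bar 0.69 [413.9, 282.6] 549 [ 476.1957 -217.3348   44.3078]
scene [[609.9897   0.     318.3458]
 [  0.     609.9897 250.495 ]
 [  0.       0.       1.    ]] [[   0.025     0.5769   -0.8164 1546.8952]
 [   0.9995    0.0012    0.0315  -19.9498]
 [   0.0191   -0.8168   -0.5766  799.8271]
 [   0.        0.        0.        1.    ]]
scene stand 0.93 [385.1, 287.6] 6948 [627.7961 148.8098  64.7985]
scene spindle_nose 0.62 [385.7, 286.8] 7051 [627.2326 148.8403  64.6844]
scene nut_bar 0.8 [207.2, 257.7] 833 [ 492.6943 -219.0275   40.6628]
```

View pics/top0.png

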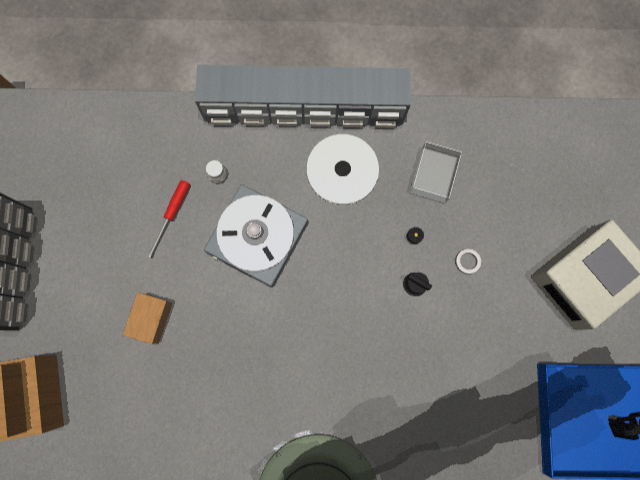

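View pics/scene0.png

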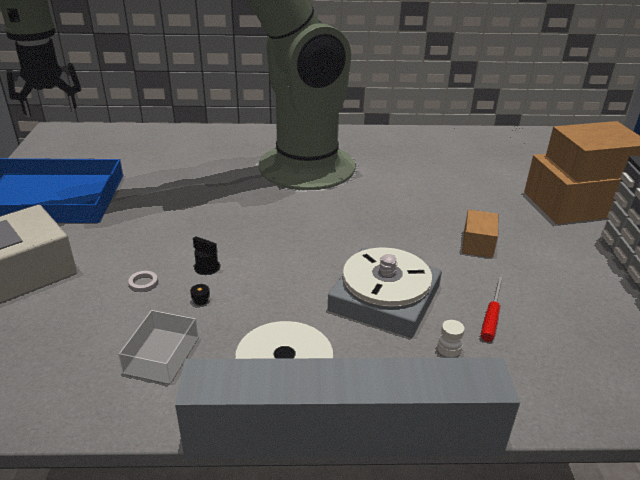

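Run:
```python
import numpy as np,cv2
from h import cloud
f=np.load('pics/top0.npz');d=f['d'];C=cloud(d,f['K'],f['T'])
x,y,z=C[...,0],C[...,1],C[...,2]
# nut bar
m=(d>0)&(np.hypot(x-475,y+216)<45)&(z>60)&(z<76)
P=C[m];print('bar',m.sum(),P.mean(0),P.min(0),P.max(0),np.percentile(P[:,2],[5,50,95]))
if m.sum()>10:
    Q=P[P[:,2]>66][:,:2]
    r=cv2.minAreaRect(Q.astype(np.float32));print(r)
    w,V=np.linalg.eigh(np.cov(Q.T));print(w,V[:,1],np.degrees(np.arctan2(V[1,1],V[0,1])))
m=(d>0)&(np.hypot(x-475,y+216)<45)&(z>38)&(z<50);P=C[m];print('hub',m.sum(),P.mean(0),cv2.minEnclosingCircle(P[:,:2].astype(np.float32)))
m=(d>0)&(np.hypot(x-575,y-150)<130)&(z>60)&(z<70);P=C[m];print('reel',m.sum(),P.mean(0),np.median(P[:,2]),cv2.minEnclosingCircle(P[:,:2].astype(np.float32)))
m=(d>0)&(np.hypot(x-575,y-150)<60)&(z>100);P=C[m];print('nose',m.sum(),P.mean(0),P[:,2].max(),cv2.minEnclosingCircle(P[:,:2].astype(np.float32)))
m=(d>0)&(np.hypot(x-575,y-150)<60)&(z>72);P=C[m];print('spindle',m.sum(),P.mean(0),P[:,2].max(),cv2.minEnclosingCircle(P[:,:2].astype(np.float32)))
g=f['p'][:,:,::-1]
a=cv2.resize(g[190:330,200:460],None,fx=3,fy=3,interpolation=cv2.INTER_CUBIC);cv2.imwrite('pics/topz.png',a)
```

```text
bar 146 [ 478.9907 -221.5876   69.638 ] [ 461.8111 -246.1963   60.1977] [ 496.7266 -195.7158   75.5688] [63.0293 70.347  73.8474]
((479.359130859375, -221.8165283203125), (54.72230529785156, 12.600276947021484), 59.3863639831543)
[ 12.7426 247.2738] [0.5064 0.8623] 59.57683013110411
hub 209 [ 477.2851 -220.2957   43.9809] ((480.2381286621094, -220.1260986328125), 25.557689666748047)
reel 3975 [584.3671 153.6388  65.5808] 65.65641150864667 ((585.9487915039062, 153.36563110351562), 88.46554565429688)
nose 129 [584.4946 152.6535 104.2321] 112.02051218515021 ((584.5591430664062, 153.7859649658203), 16.30895233154297)
spindle 226 [582.5366 152.6042  96.5642] 112.02051218515021 ((580.9894409179688, 154.81863403320312), 53.67074203491211)
```

```bash
cat >> h.py <<'E'
from scipy.spatial.transform import Rotation as Ro
def plan(xyz,yaw,n=None,smax=55,amax=0.17):
    """steps to bring tool (pointing straight down) to xyz mm with tool-x azimuth yaw deg"""
    s=env.sense();R=np.array(s['eef_rot']);p=np.array(s['tcp_pos'])
    c,sn=np.cos(np.radians(yaw)),np.sin(np.radians(yaw))
    Rt=np.array([[c,sn,0],[sn,-c,0],[0,0,-1.]])
    rv=Ro.from_matrix(R.T@Rt).as_rotvec()
    D=np.array(xyz,float)-p
    k=n or int(max(np.ceil(np.linalg.norm(D)/smax),np.ceil(np.linalg.norm(rv)/amax)))
    # interpolate: per-row turn rv/k; shift expressed in current tool axes at row start
    out=[];Rc=R
    for i in range(k):
        out.append((np.round(Rc.T@(D/k)/1000,4).tolist(),np.round(rv/k,4).tolist()))
        Rc=Rc@Ro.from_rotvec(rv/k).as_matrix()
    import json
    print('now',p,'tot',np.linalg.norm(D),'rot',rv)
    print(json.dumps([{"xyz":a,"turn":b} for a,b in out]))
def st():
    s=env.sense();R=np.array(s['eef_rot'])
    print('t %.2f'%s['t'],'p',np.array(s['tcp_pos']),'yaw %.1f'%np.degrees(np.arctan2(R[1,0],R[0,0])),'tilt',R[:2,2],'F',np.array(s['force']),'M',np.array(s['wrist_torque']),'w %.1f'%s['grip_width'],'q',np.array(s['qpos']))
E
python3 - <<'E'
from h import *
print(env.tcp_to_tips,env.camera_params('wrist'))
plan([479.5,-221.5,190],59.5,10)
E
```

```text
25.0 {'camera_matrix': array([[391.8491,   0.    , 329.3817],
       [  0.    , 391.8491, 234.6883],
       [  0.    ,   0.    ,   1.    ]]), 'T_tool_cam': array([[   0.0001,   -0.9467,   -0.3222,   83.8977],
       [   1.    ,   -0.    ,    0.0003,    0.2832],
       [  -0.0003,   -0.3222,    0.9467, -118.0064],
       [   0.    ,    0.    ,    0.    ,    1.    ]])}
now [ 220.6111 -584.7433  256.2787] tot 450.9568204261469 rot [-0.0001 -0.     -0.6777]
[{"xyz": [0.037, -0.0248, 0.0066], "turn": [-0.0, -0.0, -0.0678]}, {"xyz": [0.0386, -0.0223, 0.0066], "turn": [-0.0, -0.0, -0.0678]}, {"xyz": [0.0401, -0.0196, 0.0066], "turn": [-0.0, -0.0, -0.0678]}, {"xyz": [0.0413, -0.0169, 0.0066], "turn": [-0.0, -0.0, -0.0678]}, {"xyz": [0.0423, -0.014, 0.0066], "turn": [-0.0, -0.0, -0.0678]}, {"xyz": [0.0432, -0.0111, 0.0066], "turn": [-0.0, -0.0, -0.0678]}, {"xyz": [0.0439, -0.0082, 0.0066], "turn": [-0.0, -0.0, -0.0678]}, {"xyz": [0.0443, -0.0052, 0.0066], "turn": [-0.0, -0.0, -0.0678]}, {"xyz": [0.0446, -0.0022, 0.0066], "turn": [-0.0, -0.0, -0.0678]}, {"xyz": [0.0446, 0.0009, 0.0066], "turn": [-0.0, -0.0, -0.0678]}]
```

View pics/topz.png

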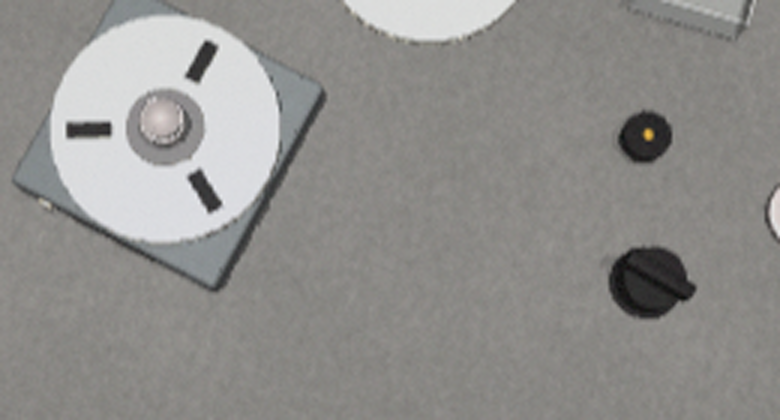

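The top view shows the nut at about (416, 284), the knob at (415, 235) and the spindle at (254, 230). I'm moving above the nut.

Request:
move_arm([
  {"xyz": [0.037, -0.025, 0.0066], "turn": [0, 0, -0.068]},
  {"xyz": [0.0386, -0.0223, 0.0066], "turn": [0, 0, -0.068]},
  {"xyz": [0.04, -0.0196, 0.0066], "turn": [0, 0, -0.068]},
  {"xyz": [0.0413, -0.017, 0.0066], "turn": [0, 0, -0.068]},
  {"xyz": [0.0423, -0.014, 0.0066], "turn": [0, 0, -0.068]},
  {"xyz": [0.0432, -0.011, 0.0066], "turn": [0, 0, -0.068]},
  {"xyz": [0.044, -0.0082, 0.0066], "turn": [0, 0, -0.068]},
  {"xyz": [0.0443, -0.0052, 0.0066], "turn": [0, 0, -0.068]},
  {"xyz": [0.0446, -0.0022, 0.0066], "turn": [0, 0, -0.068]},
  {"xyz": [0.0446, 0.001, 0.0066], "turn": [0, 0, -0.068]},
  {"xyz": [0, 0, 0], "turn": [0, 0, 0]},
  {"xyz": [0, 0, 0], "turn": [0, 0, 0]},
])

```text
t: 2.0
tcp_pos: [478.8, -221.6, 190.3]
eef_rot: [[0.506, 0.862, -0.0], [0.862, -0.506, -0.0], [-0.0, -0.0, -1.0]]
force: [0.2, -1.6, -0.7]
grip_width: 85.7
```

```bash
cat > bar.py <<'E'
from h import *
import sys
st()
K,T=T_wc('wrist');p,d=snap('wrist','w%s.png'%sys.argv[1]);C=cloud(d,K,T)
x0,y0,zt=map(float,sys.argv[2:5])
x,y,z=C[...,0],C[...,1],C[...,2]
m=(d>0)&(np.hypot(x-x0,y-y0)<40)&(abs(z-zt)<5)
P=C[m];print('bar',len(P),P.mean(0),np.percentile(P[:,2],[5,50,95]));
r=cv2.minAreaRect(P[:,:2].astype(np.float32));print(r)
m=(d>0)&(np.hypot(x-x0,y-y0)<40)&(abs(z-zt+26)<4)
P=C[m];print('hub',len(P),cv2.minEnclosingCircle(P[:,:2].astype(np.float32)))
E
python3 bar.py 1 479.5 -221.5 70.5
```

```text
t 2.00 p [ 478.7922 -221.6241  190.3044] yaw 59.6 tilt [-0.0003 -0.0003] F [ 0.2396 -1.5779 -0.6516] M [0.0016 0.0199 0.0372] w 85.7 q [ 0.5357  0.4654 -0.285   1.9094  0.1789  0.7914 -0.3777]
bar 1515 [ 480.0895 -219.6835   70.6245] [69.1868 70.6966 71.842 ]
((479.167236328125, -220.944580078125), (55.63460922241211, 11.593108177185059), 59.93827819824219)
hub 2276 ((480.11004638671875, -219.3583526611328), 25.96619987487793)
```

View pics/w1.png

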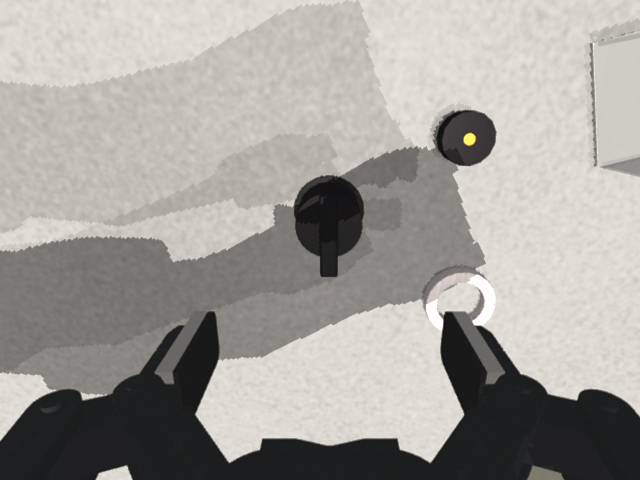

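Run:
```python
from h import *
plan([479.2,-220.9,72.5],59.9,4)
```

```text
now [ 478.5991 -222.0134  190.3939] tot 117.90070967914139 rot [ 0.      0.0005 -0.0063]
[{"xyz": [0.0003, -0.0, 0.0295], "turn": [0.0, 0.0001, -0.0016]}, {"xyz": [0.0003, -0.0, 0.0295], "turn": [0.0, 0.0001, -0.0016]}, {"xyz": [0.0003, -0.0, 0.0295], "turn": [0.0, 0.0001, -0.0016]}, {"xyz": [0.0003, -0.0, 0.0295], "turn": [0.0, 0.0001, -0.0016]}]
```

Request:
move_arm([
  {"xyz": [0.0003, 0, 0.035], "turn": [0, 0, -0.006]},
  {"xyz": [0.0004, 0, 0.035], "turn": [0, 0, 0]},
  {"xyz": [0.0003, 0, 0.03], "turn": [0, 0, 0]},
  {"xyz": [0, 0, 0.018], "turn": [0, 0, 0]},
  {"xyz": [0, 0, 0], "turn": [0, 0, 0]},
])

```text
t: 2.68
tcp_pos: [479.0, -220.6, 71.7]
eef_rot: [[0.501, 0.865, -0.001], [0.865, -0.501, 0.0], [-0.0, -0.001, -1.0]]
force: [0.1, -0.1, -0.6]
grip_width: 85.4
```

Request:
move_arm([
  {"xyz": [0, 0, 0], "turn": [0, 0, 0]},
  {"xyz": [0, 0, 0], "turn": [0, 0, 0]},
  {"xyz": [0, 0, 0], "turn": [0, 0, 0]},
  {"xyz": [0, 0, 0], "turn": [0, 0, 0]},
  {"xyz": [0, 0, 0], "turn": [0, 0, 0]},
  {"xyz": [0, 0, 0], "turn": [0, 0, 0]},
], fingers=1.0)

```text
t: 3.42
tcp_pos: [479.7, -220.2, 72.5]
eef_rot: [[0.5, 0.866, 0.0], [0.866, -0.5, -0.0], [-0.0, 0.0, -1.0]]
force: [-1.6, 0.0, 6.1]
grip_width: 10.4
```

Run:
```python
from h import *
st()
```

```text
t 3.42 p [ 479.697  -220.2117   72.5219] yaw 60.0 tilt [ 0.0002 -0.0001] F [-1.6252  0.0186  6.1475] M [ 0.0971  0.282  -0.0343] w 10.4 q [ 0.4844  0.6526 -0.2261  1.9765  0.2678  0.5406 -0.4514]
```

Request:
move_arm([
  {"xyz": [0, 0, -0.01], "turn": [0, 0, 0]},
  {"xyz": [0, 0, -0.03], "turn": [0, 0, 0]},
  {"xyz": [0, 0, -0.04], "turn": [0, 0, 0]},
  {"xyz": [0, 0, -0.04], "turn": [0, 0, 0]},
  {"xyz": [0, 0, 0], "turn": [0, 0, 0]},
])

```text
t: 4.05
tcp_pos: [480.7, -220.7, 195.4]
eef_rot: [[0.501, 0.866, 0.004], [0.866, -0.501, -0.002], [0.001, 0.005, -1.0]]
force: [-0.2, -0.4, -2.3]
grip_width: 10.9
```

Run:
```python
from h import *
st()
K,T=T_wc('wrist');p,d=snap('wrist','w2.png')
# bar in tool frame
Tc=np.array(env.camera_params('wrist')['T_tool_cam']);C=cloud(d,K,Tc)
m=(d>0)&(abs(C[...,1])<9)&(abs(C[...,0])<40)&(C[...,2]>-8)&(C[...,2]<8)
P=C[m];print(len(P),P.min(0),P.max(0),np.median(P,0));print(cv2.minAreaRect(P[:,:2].astype(np.float32)))
plan([584.5,153.5,182],100)
```

```text
t 4.05 p [ 480.7237 -220.7296  195.39  ] yaw 60.0 tilt [ 0.0045 -0.0019] F [-0.1941 -0.3867 -2.3455] M [-0.0234 -0.0047 -0.0272] w 10.9 q [ 0.5402  0.4587 -0.2943  1.9051  0.1812  0.7983 -0.3761]
5005 [-29.5552  -8.9809  -7.9697] [27.3172  8.9927  7.9861] [6.5512 0.7013 1.69  ]
((-1.1097221374511719, 0.08508014678955078), (17.977956771850586, 56.85359191894531), 89.63680267333984)
now [ 479.9593 -220.4799  193.6321] tot 388.49067725665867 rot [ 0.0023  0.0007 -0.6988]
[{"xyz": [0.047, -0.0121, 0.0014], "turn": [0.0003, 0.0001, -0.0874]}, {"xyz": [0.0479, -0.0079, 0.0014], "turn": [0.0003, 0.0001, -0.0874]}, {"xyz": [0.0484, -0.0037, 0.0014], "turn": [0.0003, 0.0001, -0.0874]}, {"xyz": [0.0485, 0.0005, 0.0015], "turn": [0.0003, 0.0001, -0.0874]}, {"xyz": [0.0483, 0.0047, 0.0015], "turn": [0.0003, 0.0001, -0.0874]}, {"xyz": [0.0477, 0.0089, 0.0015], "turn": [0.0003, 0.0001, -0.0874]}, {"xyz": [0.0467, 0.0131, 0.0015], "turn": [0.0003, 0.0001, -0.0874]}, {"xyz": [0.0454, 0.0171, 0.0015], "turn": [0.0003, 0.0001, -0.0874]}]
```

View pics/w2.png

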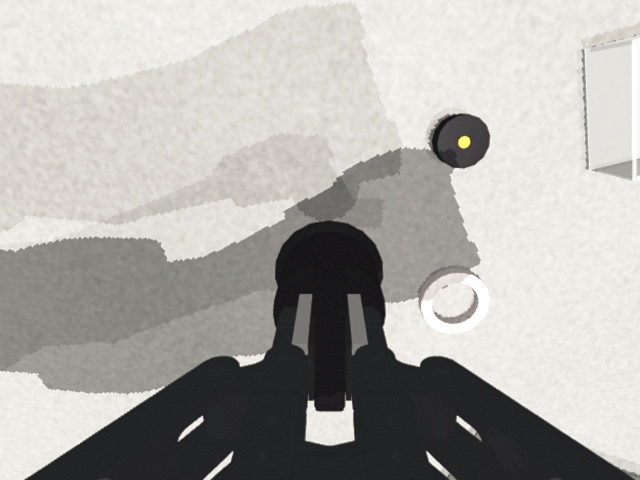

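Nut is held, bar at (329, 310), about 1 mm off centre along the bar. Next I'll move toward the stand and stop short to measure the spindle with the wrist camera.

Request:
move_arm([
  {"xyz": [0.047, -0.012, 0], "turn": [0, 0, -0.087]},
  {"xyz": [0.048, -0.008, 0], "turn": [0, 0, -0.087]},
  {"xyz": [0.048, -0.004, 0], "turn": [0, 0, -0.087]},
  {"xyz": [0.0485, 0, 0], "turn": [0, 0, -0.087]},
  {"xyz": [0.048, 0.005, -0.005], "turn": [0, 0, -0.087]},
  {"xyz": [0.047, 0.009, -0.005], "turn": [0, 0, -0.087]},
  {"xyz": [0, 0, 0], "turn": [0, 0, -0.087]},
  {"xyz": [0, 0, 0], "turn": [0, 0, -0.087]},
  {"xyz": [0, 0, 0], "turn": [0, 0, 0]},
  {"xyz": [0, 0, 0], "turn": [0, 0, 0]},
])

```text
t: 5.35
tcp_pos: [557.3, 58.8, 201.8]
eef_rot: [[-0.169, 0.986, -0.001], [0.986, 0.169, -0.0], [0.0, -0.001, -1.0]]
force: [-0.7, 0.1, -1.4]
grip_width: 10.5
```

Run:
```python
from h import *
st()
K,T=T_wc('wrist');p,d=snap('wrist','w3.png');C=cloud(d,K,T)
np.savez('pics/w3.npz',p=p,d=d,K=K,T=T)
x,y,z=C[...,0],C[...,1],C[...,2]
for lo,hi in [(60,70),(80,94),(94,101),(101,104),(104,110)]:
    m=(d>0)&(np.hypot(x-585,y-153)<(95 if lo==60 else 28))&(z>lo)&(z<hi);P=C[m]
    if len(P)>5: print(lo,len(P),P.mean(0),np.median(P[:,2]),cv2.minEnclosingCircle(P[:,:2].astype(np.float32)))
# in-hand: top plane & bar
Tc=np.array(env.camera_params('wrist')['T_tool_cam']);C=cloud(d,K,Tc)
m=(d>0)&(abs(C[...,1])<4)&(abs(C[...,0])<33)&(C[...,2]>-8)&(C[...,2]<8)
P=C[m]
for a in range(-30,30,6):
    q=P[(P[:,0]>=a)&(P[:,0]<a+6)]; print(a,len(q),np.median(q[:,2]) if len(q) else '')
g=np.array(p[:,:,::-1]);cv2.imwrite('pics/w3z.png',cv2.resize(g[0:260,180:480],None,fx=2.3,fy=2.3,interpolation=cv2.INTER_CUBIC))
```

```text
t 5.35 p [557.3462  58.8491 201.8036] yaw 99.7 tilt [-0.0009 -0.    ] F [-0.6636  0.0748 -1.4293] M [0.0392 0.0033 0.0002] w 10.5 q [ 0.1507  0.525  -0.5007  1.8069  0.3144  0.8902 -0.324 ]
60 52192 [586.0799 145.6293  66.4068] 66.41050999970899 ((585.0933227539062, 154.11463928222656), 88.37614440917969)
80 518 [577.4542 152.3372  90.9763] 92.43131931656079 ((584.7899780273438, 154.0543670654297), 17.16852569580078)
94 339 [581.3775 153.6406  99.3681] 100.29242352751737 ((584.9873657226562, 154.24624633789062), 17.237943649291992)
101 1045 [583.7808 154.0057 102.4969] 102.48182567005136 ((584.6644287109375, 153.79710388183594), 16.647310256958008)
104 1555 [584.4378 154.1939 105.8909] 105.96440245137336 ((584.6316528320312, 153.6765899658203), 12.834266662597656)
-30 221 1.7473585010489643
-24 269 1.6538213316460997
-18 288 1.64297312391772
-12 301 1.6418530270950384
-6 308 1.6374346484602214
0 322 1.570256505351658
6 340 1.581605813973347
12 363 1.6905120257124793
18 379 1.6301144078605176
24 308 3.087031403259786
```

View pics/w3.png

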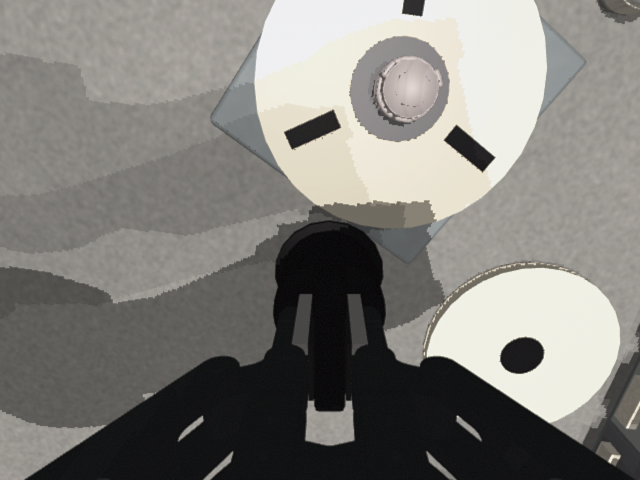

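The wrist view shows the spindle at (408, 88), about (584.8, 154.0) in world. The nut is level in the hand. I'll go above the spindle and wind the wrist clockwise for range.

Run:
```python
from h import *
plan([585.0,155.1,190],78,4)
```

```text
now [557.4289  58.8952 201.948 ] tot 100.78833697706315 rot [-0.0006  0.      0.3795]
[{"xyz": [0.0225, 0.0109, 0.003], "turn": [-0.0002, 0.0, 0.0949]}, {"xyz": [0.0235, 0.0087, 0.003], "turn": [-0.0002, 0.0, 0.0949]}, {"xyz": [0.0242, 0.0064, 0.003], "turn": [-0.0002, 0.0, 0.0949]}, {"xyz": [0.0247, 0.0041, 0.003], "turn": [-0.0002, 0.0, 0.0949]}]
```

Request:
move_arm([
  {"xyz": [0.0225, 0.011, 0.003], "turn": [0, 0, 0.095]},
  {"xyz": [0.0235, 0.0087, 0.003], "turn": [0, 0, 0.095]},
  {"xyz": [0.0242, 0.0064, 0.003], "turn": [0, 0, 0.095]},
  {"xyz": [0.0247, 0.0041, 0.003], "turn": [0, 0, 0.095]},
  {"xyz": [0, 0, 0], "turn": [0, 0, 0]},
  {"xyz": [0, 0, 0], "turn": [0, 0, 0]},
])

```text
t: 6.15
tcp_pos: [585.0, 154.8, 190.2]
eef_rot: [[0.206, 0.978, -0.0], [0.978, -0.206, -0.001], [-0.001, -0.0, -1.0]]
force: [0.4, -1.0, -1.0]
grip_width: 10.7
```

Run:
```python
from h import *
st()
K,T=T_wc('wrist');p,d=snap('wrist','w4.png');C=cloud(d,K,T)
x,y,z=C[...,0],C[...,1],C[...,2]
m=(d>0)&(np.hypot(x-585,y-153)<95)&(z>60)&(z<70);P=C[m]
print(len(P),cv2.minEnclosingCircle(P[:,:2].astype(np.float32)))
m=(d>0)&(np.hypot(x-585,y-153)<35)&(abs(z-190+1.6)<2.5);P=C[m];print(len(P),cv2.minAreaRect(P[:,:2].astype(np.float32)))
plan([585.0,155.1,190],78,1)
```

```text
t 6.15 p [585.0155 154.8048 190.1737] yaw 78.1 tilt [-0.0003 -0.0005] F [ 0.413  -0.9774 -0.9686] M [-0.0268 -0.0318 -0.0344] w 10.7 q [-0.0839  0.5898 -0.3977  1.7013  0.2775  0.9069 -0.8015]
41559 ((584.592041015625, 153.7845916748047), 88.42337036132812)
4789 ((583.273681640625, 154.8990478515625), (55.375553131103516, 35.739017486572266), 56.67014694213867)
now [585.0651 154.4954 190.2583] tot 0.6606409098992511 rot [-0.0001  0.0005  0.001 ]
[{"xyz": [0.0006, -0.0002, 0.0003], "turn": [-0.0001, 0.0005, 0.001]}]
```

View pics/w4.png

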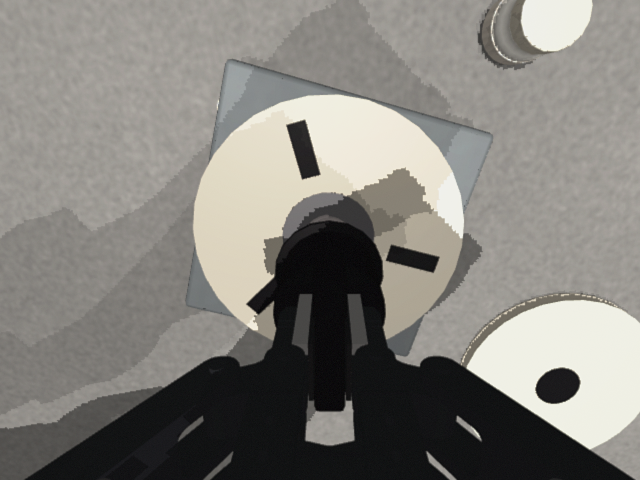

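Run:
```python
from h import *
plan([584.2,154.9,168],115,5)
```

```text
now [585.0651 154.4954 190.2583] tot 22.27874687370614 rot [-0.0002  0.0005 -0.6447]
[{"xyz": [0.0, -0.0002, 0.0045], "turn": [-0.0, 0.0001, -0.1289]}, {"xyz": [0.0001, -0.0002, 0.0045], "turn": [-0.0, 0.0001, -0.1289]}, {"xyz": [0.0001, -0.0002, 0.0045], "turn": [-0.0, 0.0001, -0.1289]}, {"xyz": [0.0001, -0.0002, 0.0045], "turn": [-0.0, 0.0001, -0.1289]}, {"xyz": [0.0001, -0.0001, 0.0045], "turn": [-0.0, 0.0001, -0.1289]}]
```

Request:
move_arm([
  {"xyz": [0, -0.0002, 0.0045], "turn": [0, 0, -0.13]},
  {"xyz": [0.0001, -0.0002, 0.0045], "turn": [0, 0, -0.13]},
  {"xyz": [0.0001, -0.0002, 0.0045], "turn": [0, 0, -0.13]},
  {"xyz": [0.0001, -0.0002, 0.0045], "turn": [0, 0, -0.13]},
  {"xyz": [0.0001, -0.0001, 0.0045], "turn": [0, 0, -0.13]},
  {"xyz": [0, 0, 0], "turn": [0, 0, 0]},
  {"xyz": [0, 0, 0], "turn": [0, 0, 0]},
])

```text
t: 7.08
tcp_pos: [584.2, 155.3, 168.0]
eef_rot: [[-0.425, 0.905, -0.0], [0.905, 0.425, -0.0], [-0.0, -0.0, -1.0]]
force: [-1.2, 0.6, -0.8]
grip_width: 10.4
```

Run:
```python
from h import *
st()
```

```text
t 7.08 p [584.2201 155.2575 167.992 ] yaw 115.1 tilt [-0.0001 -0.0001] F [-1.2216  0.5841 -0.7573] M [ 0.087   0.3788 -0.0168] w 10.4 q [ 0.0137  0.6437 -0.5477  1.7141  0.4103  0.9004 -0.2658]
```

Request:
move_arm([
  {"xyz": [0, 0, 0.001], "turn": [0, 0, 0]},
  {"xyz": [0, 0, 0.001], "turn": [0, 0, 0]},
  {"xyz": [0, 0, 0.001], "turn": [0, 0, 0]},
  {"xyz": [0, 0, 0.001], "turn": [0, 0, 0]},
  {"xyz": [0, 0, 0], "turn": [0, 0, 0]},
])

```text
t: 7.7
tcp_pos: [584.2, 155.7, 163.7]
eef_rot: [[-0.428, 0.904, -0.0], [0.904, 0.428, -0.0], [-0.0, -0.0, -1.0]]
force: [0.1, 0.8, -1.0]
grip_width: 10.7
```

Run:
```python
from h import *
st()
```

```text
t 7.70 p [584.2495 155.6898 163.7327] yaw 115.3 tilt [-0.     -0.0001] F [ 0.1482  0.8075 -0.9556] M [0.0821 0.1398 0.0213] w 10.7 q [ 0.0116  0.6493 -0.5458  1.7167  0.4148  0.893  -0.2666]
```

Request:
move_arm([
  {"xyz": [0, 0, 0.001], "turn": [0, 0, 0]},
  {"xyz": [0, 0, 0.001], "turn": [0, 0, 0]},
  {"xyz": [0, 0, 0], "turn": [0, 0, 0]},
])

```text
t: 8.07
tcp_pos: [584.3, 155.8, 161.9]
eef_rot: [[-0.428, 0.904, 0.0], [0.904, 0.428, 0.0], [-0.0, 0.0, -1.0]]
force: [-1.2, 0.4, 0.9]
grip_width: 10.9
```

Request:
move_arm([
  {"xyz": [0, 0, 0.001], "turn": [0, 0, 0]},
  {"xyz": [0, 0, 0], "turn": [0, 0, 0]},
])

```text
t: 8.32
tcp_pos: [584.4, 155.9, 161.4]
eef_rot: [[-0.428, 0.904, 0.001], [0.904, 0.428, 0.0], [-0.0, 0.001, -1.0]]
force: [-2.6, -0.6, 8.4]
grip_width: 11.1
```

Request:
move_arm([
  {"xyz": [0, 0, 0.001], "turn": [0, 0, 0]},
  {"xyz": [0, 0, 0], "turn": [0, 0, 0]},
])

```text
t: 8.57
tcp_pos: [584.6, 156.0, 160.9]
eef_rot: [[-0.428, 0.904, 0.001], [0.904, 0.428, 0.0], [-0.0, 0.001, -1.0]]
force: [-2.7, -0.9, 15.3]
grip_width: 10.6
```

Run:
```python
from h import *
st()
```

```text
t 8.57 p [584.5895 156.0333 160.8714] yaw 115.3 tilt [0.0013 0.0003] F [-2.7453 -0.9326 15.2878] M [-0.2576  1.232  -0.0763] w 10.6 q [ 0.0099  0.6529 -0.544   1.7186  0.4182  0.8866 -0.2696]
```

Contact came at underside height of about 90 mm, so the lugs are on top of the hooks. I'll back off the preload and loosen the fingers slightly so the nut can fall freely.

Request:
move_arm([
  {"xyz": [0, 0, -0.001], "turn": [0, 0, 0]},
  {"xyz": [0, 0, 0], "turn": [0, 0, 0]},
])

```text
t: 8.82
tcp_pos: [584.4, 155.9, 161.4]
eef_rot: [[-0.428, 0.904, 0.001], [0.904, 0.428, 0.0], [-0.0, 0.001, -1.0]]
force: [-3.1, 0.5, 9.6]
grip_width: 10.7
```

Request:
move_arm([
  {"xyz": [0, 0, 0], "turn": [0, 0, 0]},
  {"xyz": [0, 0, 0], "turn": [0, 0, 0]},
  {"xyz": [0, 0, 0], "turn": [0, 0, 0]},
], fingers=0.82)

```text
t: 9.2
tcp_pos: [584.2, 155.7, 160.7]
eef_rot: [[-0.428, 0.904, -0.0], [0.904, 0.428, 0.0], [0.0, -0.0, -1.0]]
force: [-0.4, -0.7, 0.2]
grip_width: 15.4
```

```bash
cat > look.py <<'E'
from h import *
import sys
st()
Tc=np.array(env.camera_params('wrist')['T_tool_cam'])
K,T=T_wc('wrist');p,d=snap('wrist','w%s.png'%sys.argv[1]);C=cloud(d,K,Tc)
m=(d>0)&(abs(C[...,1])<5)&(abs(C[...,0])<33)&(C[...,2]>-12)&(C[...,2]<35)
P=C[m];out=[]
for a in range(-30,30,6):
    q=P[(P[:,0]>=a)&(P[:,0]<a+6)]; out.append(round(float(np.median(q[:,2])),1) if len(q)>5 else None)
print('top z tool',out)
zt=np.median([o for o in out if o is not None])
s=env.sense(); print('underside above seat (at %.1f)'%zt, s['tcp_pos'][2]-zt-70.5-66)
m=(d>0)&(abs(C[...,1])<14)&(abs(C[...,0])<36)&(abs(C[...,2]-zt)<1.5);P=C[m];r=cv2.minAreaRect(P[:,:2].astype(np.float32));print(r)
E
python3 look.py 5
```

```text
t 9.20 p [584.2489 155.6886 160.7314] yaw 115.3 tilt [-0.  0.] F [-0.38   -0.6554  0.2468] M [ 0.0493 -0.0626 -0.007 ] w 15.4 q [ 0.0104  0.6531 -0.5441  1.7188  0.4176  0.8875 -0.2688]
top z tool [0.5, 0.4, 0.5, 0.3, 0.4, 0.3, 0.3, 0.3, 0.2, 9.1]
underside above seat (at 0.3) 23.897366513815626
((-1.5140819549560547, 3.5593605041503906), (26.41628646850586, 56.1763801574707), 74.958740234375)
```

View pics/w5.png

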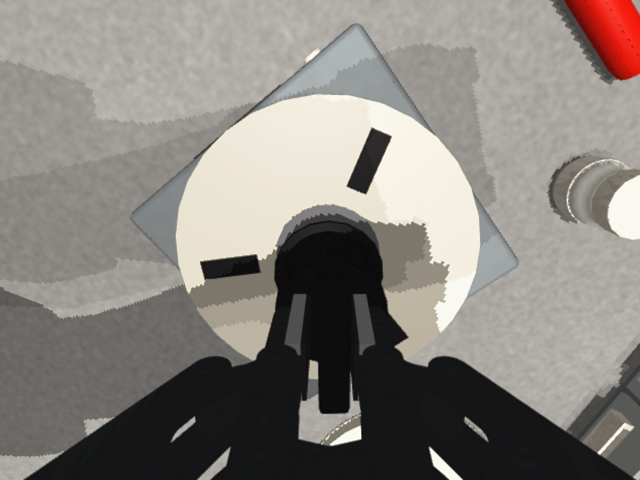

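Request:
move_arm([
  {"xyz": [-0.0012, 0.0006, 0], "turn": [0, 0, -0.05]},
  {"xyz": [0, 0, 0], "turn": [0, 0, -0.06]},
  {"xyz": [0, 0, 0], "turn": [0, 0, -0.06]},
  {"xyz": [0, 0, 0], "turn": [0, 0, -0.06]},
  {"xyz": [0, 0, 0], "turn": [0, 0, -0.06]},
  {"xyz": [0, 0, 0], "turn": [0, 0, -0.06]},
  {"xyz": [0, 0, 0], "turn": [0, 0, -0.06]},
  {"xyz": [0, 0, 0], "turn": [0, 0, 0]},
])

```text
t: 10.25
tcp_pos: [585.3, 154.9, 160.7]
eef_rot: [[-0.752, 0.659, -0.0], [0.659, 0.752, 0.0], [0.0, -0.0, -1.0]]
force: [-0.1, -0.4, 0.1]
grip_width: 15.4
```

```bash
python3 look.py 6
```

```text
t 10.25 p [585.2678 154.8519 160.6823] yaw 138.8 tilt [-0.0002  0.0002] F [-0.0634 -0.4286  0.0525] M [ 0.0087 -0.0167  0.0001] w 15.4 q [ 0.0756  0.6777 -0.6441  1.7131  0.4931  0.9188  0.0826]
top z tool [0.6, 0.5, 0.4, 0.3, 0.2, 0.2, 0.3, 0.3, 0.4, 7.7]
underside above seat (at 0.3) 23.879262120501778
((-0.6534042358398438, 1.979933738708496), (27.05659294128418, 55.92936706542969), 81.1277847290039)
```

View pics/w6.png

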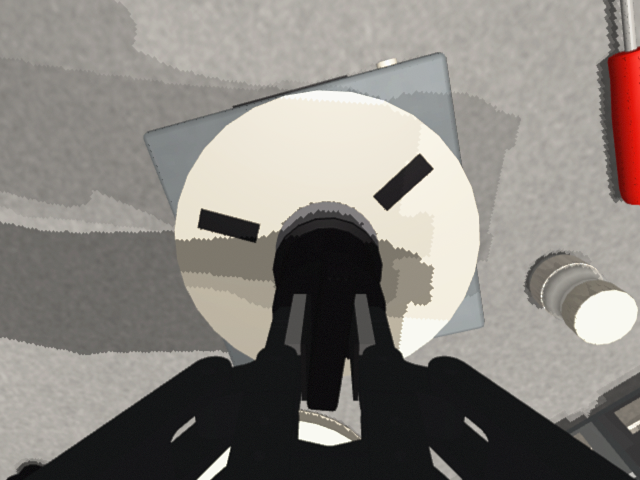

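Request:
move_arm([
  {"xyz": [0, 0, 0], "turn": [0, 0, -0.08]},
  {"xyz": [0, 0, 0], "turn": [0, 0, -0.08]},
  {"xyz": [0, 0, 0], "turn": [0, 0, -0.08]},
  {"xyz": [0, 0, 0], "turn": [0, 0, -0.08]},
  {"xyz": [0, 0, 0], "turn": [0, 0, -0.08]},
  {"xyz": [0, 0, 0], "turn": [0, 0, 0]},
])

```text
t: 11.05
tcp_pos: [585.3, 154.9, 160.7]
eef_rot: [[-0.949, 0.315, -0.0], [0.315, 0.949, 0.0], [0.0, 0.0, -1.0]]
force: [-0.1, 0.1, -0.3]
grip_width: 15.1
```

```bash
python3 look.py 7
```

```text
t 11.05 p [585.2874 154.8616 160.7302] yaw 161.6 tilt [-0.0002  0.0001] F [-0.0786  0.0643 -0.2658] M [0.0303 0.0245 0.0213] w 15.1 q [ 0.1335  0.7045 -0.7389  1.7099  0.5647  0.9523  0.425 ]
top z tool [8.7, 8.5, 8.3, 8.3, 8.3, 8.3, 8.3, 8.2, 8.1, 15.2]
underside above seat (at 8.3) 15.927337525988492
((0.09636116027832031, -2.5105552673339844), (56.448333740234375, 26.75383758544922), 14.027539253234863)
```

The nut dropped onto the land, about 16 mm above the seat. I'll follow it down and keep turning anticlockwise.

Request:
move_arm([
  {"xyz": [0, 0, 0.0035], "turn": [0, 0, 0]},
  {"xyz": [0, 0, 0.0035], "turn": [0, 0, 0]},
  {"xyz": [0, 0, 0], "turn": [0, 0, -0.07]},
  {"xyz": [0, 0, 0], "turn": [0, 0, -0.07]},
  {"xyz": [0, 0, 0], "turn": [0, 0, -0.07]},
  {"xyz": [0, 0, 0], "turn": [0, 0, -0.07]},
  {"xyz": [0, 0, 0], "turn": [0, 0, -0.07]},
  {"xyz": [0, 0, 0], "turn": [0, 0, 0]},
])

```text
t: 12.1
tcp_pos: [585.2, 154.8, 153.5]
eef_rot: [[-1.0, -0.03, -0.0], [-0.03, 1.0, 0.0], [0.0, 0.0, -1.0]]
force: [-0.1, -0.2, -0.0]
grip_width: 15.2
```

```bash
python3 look.py 8
```

```text
t 12.10 p [585.2067 154.8369 153.5073] yaw -178.3 tilt [-0.0004  0.0001] F [-0.0672 -0.2001 -0.0494] M [-0.0145  0.0113 -0.0168] w 15.2 q [ 0.1773  0.7402 -0.814   1.7122  0.6345  0.9736  0.7221]
top z tool [1.5, 1.3, 1.3, 1.2, 1.1, 1.0, 1.0, 1.0, 0.9, 7.9]
underside above seat (at 1.1) 15.917460703701948
((0.28672218322753906, -3.0096359252929688), (56.427459716796875, 26.725427627563477), 16.338817596435547)
```

Request:
move_arm([
  {"xyz": [0, 0, 0], "turn": [0, 0, -0.07]},
  {"xyz": [0, 0, 0], "turn": [0, 0, -0.07]},
  {"xyz": [0, 0, 0], "turn": [0, 0, -0.07]},
  {"xyz": [0, 0, 0], "turn": [0, 0, -0.07]},
  {"xyz": [0, 0, 0], "turn": [0, 0, 0]},
])

```text
t: 12.78
tcp_pos: [585.2, 154.9, 153.7]
eef_rot: [[-0.953, -0.304, -0.0], [-0.304, 0.953, 0.0], [0.0, 0.0, -1.0]]
force: [0.7, -0.1, -1.1]
grip_width: 15.2
```

```bash
python3 look.py 9
```

```text
t 12.78 p [585.224  154.9242 153.673 ] yaw -162.3 tilt [-0.0002  0.0001] F [ 0.6594 -0.0926 -1.0579] M [ 0.0213 -0.0593  0.0013] w 15.2 q [ 0.2122  0.7633 -0.8764  1.7104  0.6819  1.0021  0.9654]
top z tool [1.8, 1.7, 1.5, 1.4, 1.3, 1.1, 1.1, 1.1, 1.1, 8.2]
underside above seat (at 1.4) 15.855498497689581
((0.09055137634277344, -3.1819286346435547), (56.20431900024414, 26.945955276489258), 17.42316436767578)
```

Request:
move_arm([
  {"xyz": [0, 0, 0], "turn": [0, 0, -0.06]},
  {"xyz": [0, 0, 0], "turn": [0, 0, -0.06]},
  {"xyz": [0, 0, 0], "turn": [0, 0, -0.06]},
  {"xyz": [0, 0, 0], "turn": [0, 0, -0.06]},
  {"xyz": [0, 0, 0], "turn": [0, 0, 0]},
])

```text
t: 13.45
tcp_pos: [585.3, 154.9, 153.7]
eef_rot: [[-0.853, -0.522, -0.0], [-0.522, 0.853, 0.0], [0.0, 0.0, -1.0]]
force: [-0.4, -0.4, 0.5]
grip_width: 15.4
```

```bash
python3 look.py 10
```

```text
t 13.45 p [585.2784 154.9256 153.7387] yaw -148.6 tilt [-0.0001  0.0001] F [-0.386  -0.446   0.4769] M [-0.0235  0.0044  0.0353] w 15.4 q [ 0.2403  0.7846 -0.9283  1.7088  0.7215  1.0278  1.1758]
top z tool [2.1, 1.8, 1.6, 1.5, 1.3, 1.2, 1.1, 1.0, 1.0, 8.5]
underside above seat (at 1.4) 15.859338645580323
((0.1708812713623047, -3.426725387573242), (56.21092224121094, 26.38835906982422), 17.828510284423828)
```

Request:
move_arm([
  {"xyz": [0, 0, 0], "turn": [0, 0, -0.06]},
  {"xyz": [0, 0, 0], "turn": [0, 0, -0.06]},
  {"xyz": [0, 0, 0], "turn": [0, 0, -0.06]},
  {"xyz": [0, 0, 0], "turn": [0, 0, -0.06]},
  {"xyz": [0, 0, 0], "turn": [0, 0, 0]},
])

```text
t: 14.12
tcp_pos: [585.3, 154.9, 153.8]
eef_rot: [[-0.705, -0.71, -0.0], [-0.71, 0.705, 0.0], [0.0, 0.0, -1.0]]
force: [-0.3, 1.1, 1.1]
grip_width: 15.0
```

```bash
python3 look.py 11
```

```text
t 14.12 p [585.2657 154.8986 153.7558] yaw -134.8 tilt [-0.0001  0.    ] F [-0.3187  1.0619  1.0839] M [ 0.0265 -0.0345  0.0095] w 15.0 q [ 0.2664  0.8069 -0.9787  1.7076  0.76    1.0547  1.388 ]
top z tool [2.3, 2.0, 1.8, 1.6, 1.4, 1.2, 1.1, 1.1, 1.0, 8.2]
underside above seat (at 1.5) 15.815948683109411
((0.08819198608398438, -3.4603233337402344), (56.53084182739258, 26.332319259643555), 18.028554916381836)
```

View pics/w11.png

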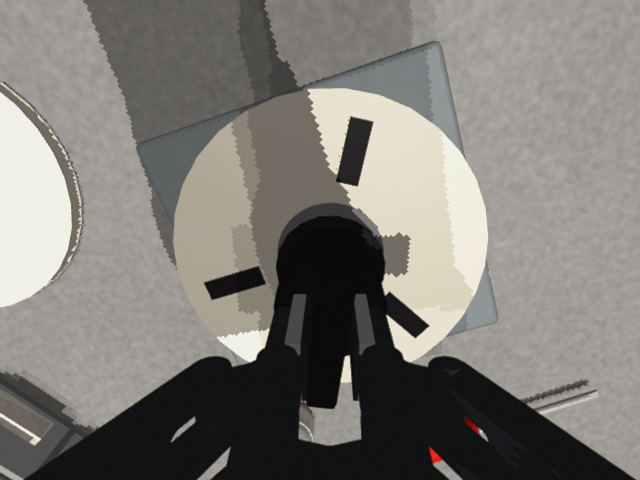

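The nut is following the fingers (bar end at (322, 400)), so I'll continue.

Request:
move_arm([
  {"xyz": [0, 0, 0], "turn": [0, 0, -0.06]},
  {"xyz": [0, 0, 0], "turn": [0, 0, -0.06]},
  {"xyz": [0, 0, 0], "turn": [0, 0, -0.06]},
  {"xyz": [0, 0, 0], "turn": [0, 0, -0.06]},
  {"xyz": [0, 0, 0], "turn": [0, 0, 0]},
])

```text
t: 14.8
tcp_pos: [585.3, 154.9, 153.8]
eef_rot: [[-0.516, -0.857, -0.0], [-0.857, 0.516, 0.0], [0.0, 0.0, -1.0]]
force: [-0.8, 0.3, -0.0]
grip_width: 15.2
```

```bash
python3 look.py 12
```

```text
t 14.80 p [585.2572 154.8841 153.7525] yaw -121.0 tilt [-0.0001  0.    ] F [-0.8161  0.3495 -0.0374] M [-0.0508 -0.0006 -0.0052] w 15.2 q [ 0.2905  0.8302 -1.0275  1.7064  0.7971  1.0824  1.6016]
top z tool [8.9, 8.9, 8.6, 8.5, 8.3, 8.2, 8.2, 8.0, 7.8, 13.8]
underside above seat (at 8.4) 8.88856815081354
((0.6394023895263672, -2.8219642639160156), (55.671348571777344, 26.5079402923584), 14.796931266784668)
```

It dropped through the gates, now 8.9 mm above the seat. Next I'll follow it down and run it clockwise with loose fingers.

Request:
move_arm([
  {"xyz": [0, 0, 0.0035], "turn": [0, 0, 0.06]},
  {"xyz": [0, 0, 0.0035], "turn": [0, 0, 0.06]},
  {"xyz": [0, 0, 0], "turn": [0, 0, 0.06]},
  {"xyz": [0, 0, 0], "turn": [0, 0, 0.06]},
  {"xyz": [0, 0, 0], "turn": [0, 0, 0.06]},
  {"xyz": [0, 0, 0], "turn": [0, 0, 0.06]},
  {"xyz": [0, 0, 0], "turn": [0, 0, 0.06]},
  {"xyz": [0, 0, 0], "turn": [0, 0, 0.06]},
  {"xyz": [0, 0, 0], "turn": [0, 0, 0.06]},
  {"xyz": [0, 0, 0], "turn": [0, 0, 0.06]},
  {"xyz": [0, 0, 0], "turn": [0, 0, 0]},
])

```text
t: 16.23
tcp_pos: [585.3, 155.0, 147.0]
eef_rot: [[-0.909, -0.417, 0.0], [-0.417, 0.909, -0.0], [-0.0, -0.0, -1.0]]
force: [-0.1, -0.0, -0.4]
grip_width: 15.5
```

```bash
python3 look.py 13
```

```text
t 16.23 p [585.3253 155.0011 146.9547] yaw -155.4 tilt [ 0.0003 -0.0001] F [-0.1341 -0.0119 -0.4445] M [-0.005   0.0001  0.0133] w 15.5 q [ 0.2231  0.7821 -0.8973  1.7139  0.7116  1.0047  1.0637]
top z tool [4.0, 3.7, 3.6, 3.5, 3.3, 3.2, 3.1, 3.1, 3.0, 9.7]
underside above seat (at 3.4) 7.042315263763271
((0.34934043884277344, 2.949350357055664), (26.691495895385742, 56.508827209472656), 73.27426147460938)
```

View pics/w13.png

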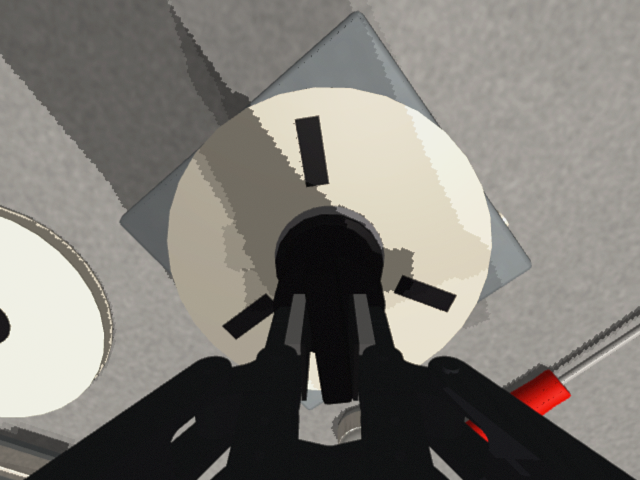

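Request:
move_arm([
  {"xyz": [0, 0, 0.0003], "turn": [0, 0, 0.07]},
  {"xyz": [0, 0, 0.0003], "turn": [0, 0, 0.07]},
  {"xyz": [0, 0, 0.0003], "turn": [0, 0, 0.07]},
  {"xyz": [0, 0, 0.0003], "turn": [0, 0, 0.07]},
  {"xyz": [0, 0, 0.0003], "turn": [0, 0, 0.07]},
  {"xyz": [0, 0, 0.0003], "turn": [0, 0, 0.07]},
  {"xyz": [0, 0, 0.0003], "turn": [0, 0, 0.07]},
  {"xyz": [0, 0, 0.0003], "turn": [0, 0, 0.07]},
  {"xyz": [0, 0, 0.0003], "turn": [0, 0, 0.07]},
  {"xyz": [0, 0, 0.0003], "turn": [0, 0, 0.07]},
  {"xyz": [0, 0, 0.0003], "turn": [0, 0, 0.07]},
  {"xyz": [0, 0, 0], "turn": [0, 0, 0]},
])

```text
t: 17.77
tcp_pos: [585.3, 155.0, 143.6]
eef_rot: [[-0.943, 0.332, 0.0], [0.332, 0.943, -0.0], [-0.0, -0.0, -1.0]]
force: [-0.9, -0.6, -1.0]
grip_width: 15.4
```

```bash
python3 look.py 14
```

```text
t 17.77 p [585.276  154.9556 143.5734] yaw 160.6 tilt [ 0.0001 -0.0001] F [-0.9244 -0.6293 -1.0036] M [ 0.0149 -0.0204  0.0589] w 15.4 q [ 0.1229  0.7248 -0.7229  1.7211  0.5828  0.9227  0.3933]
top z tool [3.3, 3.2, 3.0, 2.9, 2.8, 2.7, 2.7, 2.6, 2.7, 9.4]
underside above seat (at 2.8) 4.193218007144594
((0.1340656280517578, 3.2175464630126953), (26.6839656829834, 56.107967376708984), 72.25910186767578)
```

Request:
move_arm([
  {"xyz": [0, 0, 0.0003], "turn": [0, 0, 0.07]},
  {"xyz": [0, 0, 0.0003], "turn": [0, 0, 0.07]},
  {"xyz": [0, 0, 0.0003], "turn": [0, 0, 0.07]},
  {"xyz": [0, 0, 0.0003], "turn": [0, 0, 0.07]},
  {"xyz": [0, 0, 0.0003], "turn": [0, 0, 0.07]},
  {"xyz": [0, 0, 0.0003], "turn": [0, 0, 0.07]},
  {"xyz": [0, 0, 0.0003], "turn": [0, 0, 0.07]},
  {"xyz": [0, 0, 0.0003], "turn": [0, 0, 0.07]},
  {"xyz": [0, 0, 0.0003], "turn": [0, 0, 0.07]},
  {"xyz": [0, 0, 0.0003], "turn": [0, 0, 0.07]},
  {"xyz": [0, 0, 0.0003], "turn": [0, 0, 0.07]},
  {"xyz": [0, 0, 0], "turn": [0, 0, 0]},
])

```text
t: 19.32
tcp_pos: [585.2, 155.0, 140.2]
eef_rot: [[-0.447, 0.894, -0.0], [0.894, 0.447, -0.0], [0.0, -0.0, -1.0]]
force: [-0.4, -0.3, -0.7]
grip_width: 15.7
```

```bash
python3 look.py 15
```

```text
t 19.32 p [585.2225 155.0297 140.1815] yaw 116.6 tilt [-0.0001 -0.    ] F [-0.4174 -0.3216 -0.7086] M [0.0302 0.078  0.0232] w 15.7 q [ 0.0058  0.6815 -0.5362  1.7294  0.4413  0.8535 -0.2637]
top z tool [2.5, 2.4, 2.3, 2.4, 2.4, 2.4, 2.4, 2.4, 2.5, 8.7]
underside above seat (at 2.4) 1.2829540742492895
((0.5166530609130859, 3.4627113342285156), (26.15397071838379, 56.44595718383789), 72.39141082763672)
```

Request:
move_arm([
  {"xyz": [0, 0, 0.0002], "turn": [0, 0, 0.04]},
  {"xyz": [0, 0, 0.0002], "turn": [0, 0, 0.04]},
  {"xyz": [0, 0, 0.0002], "turn": [0, 0, 0.04]},
  {"xyz": [0, 0, 0.0002], "turn": [0, 0, 0.04]},
  {"xyz": [0, 0, 0.0002], "turn": [0, 0, 0.04]},
  {"xyz": [0, 0, 0], "turn": [0, 0, 0]},
])

```text
t: 20.12
tcp_pos: [585.2, 155.0, 139.2]
eef_rot: [[-0.258, 0.966, 0.0], [0.966, 0.258, -0.0], [-0.0, -0.0, -1.0]]
force: [-0.6, 0.1, 1.1]
grip_width: 15.4
```

```bash
python3 look.py 16
```

```text
t 20.12 p [585.2404 154.9836 139.2225] yaw 105.0 tilt [ 0.     -0.0001] F [-0.58    0.116   1.1167] M [-0.0202  0.1615  0.0035] w 15.4 q [-0.0274  0.6727 -0.4852  1.7318  0.402   0.8374 -0.4345]
top z tool [2.0, 1.9, 1.9, 1.9, 2.0, 2.0, 2.0, 2.1, 2.2, 7.9]
underside above seat (at 2.0) 0.6883979507806259
((0.9146099090576172, 3.6144447326660156), (25.841758728027344, 56.088104248046875), 71.6651840209961)
```

Request:
move_arm([
  {"xyz": [0, 0, 0], "turn": [0, 0, 0.03]},
  {"xyz": [0, 0, 0], "turn": [0, 0, 0.03]},
  {"xyz": [0, 0, 0], "turn": [0, 0, 0.03]},
  {"xyz": [0, 0, 0], "turn": [0, 0, 0]},
])

```text
t: 20.68
tcp_pos: [585.2, 154.9, 139.2]
eef_rot: [[-0.17, 0.985, -0.0], [0.985, 0.17, -0.0], [-0.0, -0.0, -1.0]]
force: [-1.9, -0.5, 0.2]
grip_width: 15.6
```

```bash
python3 look.py 17
```

```text
t 20.68 p [585.2153 154.8767 139.1726] yaw 99.8 tilt [-0.0001 -0.0002] F [-1.8879 -0.5376  0.2031] M [-0.1783  0.1998  0.0477] w 15.6 q [-0.042   0.6686 -0.4627  1.7327  0.384   0.8314 -0.5096]
top z tool [2.1, 1.9, 1.9, 2.0, 1.9, 2.0, 1.9, 2.1, 2.2, 7.9]
underside above seat (at 2.0) 0.66266016350923
((1.2258358001708984, 3.3919239044189453), (25.9239501953125, 56.38791275024414), 71.27359771728516)
```

Request:
move_arm([
  {"xyz": [0, 0, 0], "turn": [0, 0, 0.03]},
  {"xyz": [0, 0, 0], "turn": [0, 0, 0.02]},
  {"xyz": [0, 0, 0], "turn": [0, 0, 0]},
])

```text
t: 21.1
tcp_pos: [585.2, 154.9, 139.2]
eef_rot: [[-0.121, 0.993, -0.0], [0.993, 0.121, -0.0], [-0.0, -0.0, -1.0]]
force: [-0.8, -1.0, -1.1]
grip_width: 15.8
```

```bash
python3 look.py 18
```

```text
t 21.10 p [585.2437 154.9492 139.1969] yaw 97.0 tilt [-0. -0.] F [-0.8274 -0.9717 -1.0706] M [-0.1732  0.2573  0.0312] w 15.8 q [-0.0503  0.6665 -0.4503  1.7331  0.3739  0.8281 -0.5511]
top z tool [2.1, 2.0, 1.9, 2.0, 2.0, 2.0, 2.0, 2.1, 2.2, 7.8]
underside above seat (at 2.0) 0.6999121164657822
((0.9854412078857422, 3.5785255432128906), (25.808856964111328, 56.466941833496094), 71.80386352539062)
```

Run:
```python
import cv2,numpy as np
a=[cv2.imread('pics/w%d.png'%i)[180:430,230:430] for i in (15,16,17,18)]
cv2.imwrite('pics/cmp.png',np.hstack(a))
```

```text
(no output)
```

View pics/cmp.png

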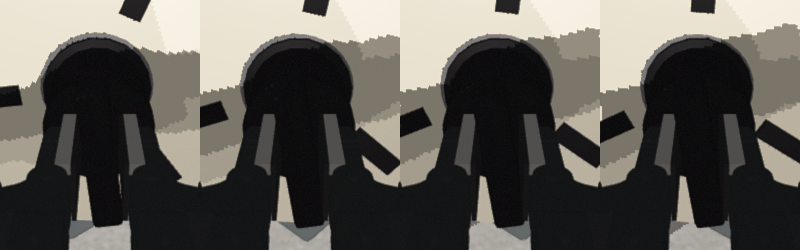

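```bash
cat > rel.py <<'E'
from h import *
st()
for c in ['wrist','top']:
    K,T=T_wc(c);p,d=snap(c,'r_%s_%.2f.png'%(c,env.sense()['t']));C=cloud(d,K,T);x,y,z=C[...,0],C[...,1],C[...,2]
    r=np.hypot(x-585,y-154);ok=d>0
    R_=np.array(env.sense()['eef_rot']);q=(x-585)*R_[0,1]+(y-154)*R_[1,1]; a=(x-585)*R_[0,0]+(y-154)*R_[1,0]
    m=ok&(r>40)&(r<80)&(abs(z-66)<4);zr=np.median(z[m])
    b=ok&(abs(q)<4)&(abs(a)<24)&(abs(z-136.5)<6)
    f=ok&(r<27.5)&(r>25)&(abs(z-70)<3)
    print(c,'reel',zr,m.sum(),'bar',np.median(z[b]),b.sum(),'diff-70.5',np.median(z[b])-zr-70.5,'flange top',f.sum(),np.median(z[f])-zr if f.any() else '')
    m=ok&(r<31)&(z>69)&(z<72.5);P=C[m];print('flange circ',len(P),cv2.minEnclosingCircle(P[:,:2].astype(np.float32)) if len(P) else '')
E
python3 rel.py
```

```text
t 21.15 p [585.2638 154.9169 139.1999] yaw 97.0 tilt [ 0. -0.] F [-1.114  -0.492  -0.0267] M [-0.2187  0.2558  0.0246] w 15.4 q [-0.0502  0.6665 -0.4504  1.7331  0.374   0.8281 -0.5507]
wrist reel 66.43069188765077 42459 bar 137.22416703116005 2330 diff-70.5 0.2934751435092835 flange top 828 4.404437435060316
flange circ 1572 ((585.208984375, 156.17340087890625), 28.79218864440918)
top reel 65.85881458757376 341 bar nan 0 diff-70.5 nan flange top 0 
flange circ 0
  return _methods._mean(a, axis=axis, dtype=dtype,
  ret = ret.dtype.type(ret / rcount)
```

Request:
move_arm([
  {"xyz": [0, 0, 0], "turn": [0, 0, 0.03]},
  {"xyz": [0, 0, 0], "turn": [0, 0, 0.03]},
  {"xyz": [0, 0, 0], "turn": [0, 0, 0]},
])

```text
t: 21.62
tcp_pos: [585.3, 155.0, 139.2]
eef_rot: [[-0.061, 0.998, 0.0], [0.998, 0.061, -0.0], [-0.0, 0.0, -1.0]]
force: [-1.4, 0.2, -0.5]
grip_width: 15.3
```

```bash
python3 rel.py 2>/dev/null
```

```text
t 21.62 p [585.3029 154.9783 139.245 ] yaw 93.5 tilt [ 0.0001 -0.    ] F [-1.3739  0.2137 -0.4964] M [-0.1633  0.1587  0.0353] w 15.3 q [-0.0605  0.6638 -0.435   1.7336  0.3616  0.8242 -0.6014]
wrist reel 66.44363640060682 42420 bar 137.2609016556684 2324 diff-70.5 0.3172652550615709 flange top 815 4.383438051139805
flange circ 1565 ((585.4075317382812, 155.0902862548828), 28.279483795166016)
top reel 65.65562526358815 320 bar nan 0 diff-70.5 nan flange top 0 
flange circ 0
```

Request:
move_arm([
  {"xyz": [0, 0, 0], "turn": [0, 0, 0.03]},
  {"xyz": [0, 0, 0], "turn": [0, 0, 0.03]},
  {"xyz": [0, 0, 0], "turn": [0, 0, 0]},
])

```text
t: 22.1
tcp_pos: [585.3, 154.9, 139.2]
eef_rot: [[-0.001, 1.0, 0.0], [1.0, 0.001, -0.0], [-0.0, 0.0, -1.0]]
force: [-1.7, -0.9, 0.3]
grip_width: 15.4
```

```bash
python3 rel.py 2>/dev/null
```

```text
t 22.10 p [585.2844 154.9282 139.2325] yaw 90.1 tilt [ 0.0001 -0.0001] F [-1.6879 -0.8858  0.2605] M [-0.1432  0.2105  0.0285] w 15.4 q [-0.0705  0.6614 -0.4198  1.7342  0.3494  0.8206 -0.6513]
wrist reel 66.43877856092647 42366 bar 137.2284830745452 2349 diff-70.5 0.2897045136187444 flange top 824 4.403161308213171
flange circ 1568 ((585.4600219726562, 154.99481201171875), 28.345510482788086)
top reel 65.7492134884493 292 bar nan 0 diff-70.5 nan flange top 0 
flange circ 0
```

The flange is seated: height no longer changes with turning and wrist torque stays low. Now I'll open and retreat.

Request:
move_arm([
  {"xyz": [0, 0, 0], "turn": [0, 0, 0]},
  {"xyz": [0, 0, 0], "turn": [0, 0, 0]},
  {"xyz": [0, 0, 0], "turn": [0, 0, 0]},
], fingers=0.4)

```text
t: 22.58
tcp_pos: [585.4, 155.0, 139.3]
eef_rot: [[-0.002, 1.0, 0.0], [1.0, 0.002, 0.0], [0.0, 0.0, -1.0]]
force: [-0.2, 0.2, -0.2]
grip_width: 51.2
```

Request:
move_arm([
  {"xyz": [0, 0, -0.01], "turn": [0, 0, 0]},
  {"xyz": [0, 0, -0.03], "turn": [0, 0, 0]},
  {"xyz": [0, 0, -0.04], "turn": [0, 0, 0]},
  {"xyz": [0, 0, -0.04], "turn": [0, 0, 0]},
  {"xyz": [-0.05, 0, 0], "turn": [0, 0, 0]},
  {"xyz": [0, 0, 0], "turn": [0, 0, 0]},
  {"xyz": [0, 0, 0], "turn": [0, 0, 0]},
])

```text
t: 23.45
tcp_pos: [585.4, 105.0, 259.7]
eef_rot: [[-0.002, 1.0, 0.0], [1.0, 0.002, 0.0], [0.0, 0.0, -1.0]]
force: [0.3, 0.6, -0.0]
grip_width: 51.0
```

Run:
```python
from h import *
st()
K,T=T_wc('wrist');p,d=snap('wrist','w20.png');C=cloud(d,K,T);x,y,z=C[...,0],C[...,1],C[...,2]
r=np.hypot(x-584.7,y-154);ok=d>0
m=ok&(r>40)&(r<85)&(abs(z-66)<4);zr=np.median(z[m])
A=np.c_[C[m][:,:2],np.ones(m.sum())];print('reel slope',np.linalg.lstsq(A,C[m][:,2],rcond=None)[0][:2])
mr=ok&(r<95)&(abs(z-66)<3);print('reel circ',cv2.minEnclosingCircle(C[mr][:,:2].astype(np.float32)))
b=ok&(r<31)&(abs(z-136.5)<3.0);P=C[b]
print('reel',zr,'bar',np.median(P[:,2])-zr-70.5,cv2.minAreaRect(P[:,:2].astype(np.float32)),np.linalg.lstsq(np.c_[P[:,:2],np.ones(len(P))],P[:,2],rcond=None)[0][:2])
```

```text
t 23.45 p [585.3617 105.0472 259.6627] yaw 90.1 tilt [0.0003 0.0004] F [ 0.2776  0.6296 -0.0132] M [0.0525 0.03   0.0146] w 51.0 q [ 0.0493  0.5025 -0.4674  1.6624  0.2545  1.0371 -0.497 ]
reel slope [-0.0001 -0.0004]
reel circ ((585.0711669921875, 153.88644409179688), 88.21623992919922)
reel 66.35884754726669 bar -0.15022631529609498 ((585.41259765625, 154.51663208007812), (11.991744995117188, 55.92634582519531), 8.522685050964355) [-0.0017 -0.0009]
```

View pics/w20.png

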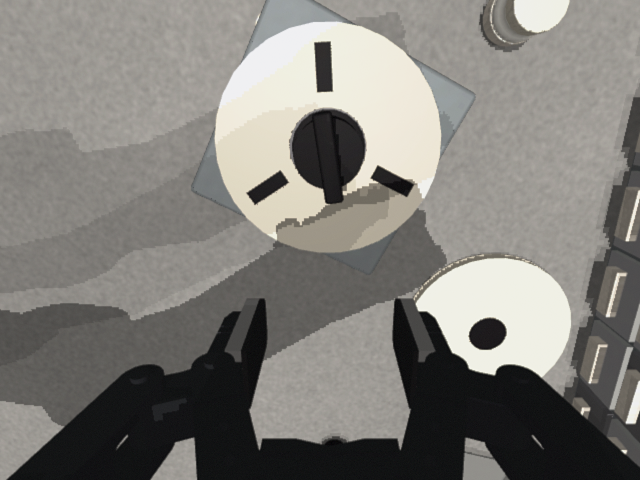

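The wrist view shows the nut at (328, 148), upright and centred on the reel. It measures within 0.7 mm of the axis and about −0.15 mm in height. The gripper is clear of it, so I'm handing in.

```bash
python3 -c "
from station import env
print(env.sign_off())"
```

```text
the job is handed in; nothing more can be done
None
```

The nut is on the spindle with its flange on the reel. I let go, backed the gripper clear and handed the job in at about 23.5 s; the sign-off reports no verdict.

- **Run:** I gripped the nut by its bar and lowered it until it rested on top of the hooks, with at most about 15 N on the wrist. With the fingers loosened, I turned it anticlockwise. It fell onto the land, then through the gates to about 9 mm above the reel after roughly 115° of nut rotation. I then turned it clockwise until it stopped going down.
- **Seating:** After release, the nut's height was 0 within measurement error (−0.15 mm), it was about 0.7 mm off the axis, and its tilt was about 0.002 rad.
- **Not settled:** With the fingers still around the nut, the same check read about 0.3 mm, and an earlier one that relied on the arm position read 0.7 mm. All three are under the 1.8 mm limit. Over the last 15° or so of tool rotation the nut's height did not change and the wrist torque stayed low. I take that as the flange resting on the reel with the thread play not fully taken up.
- **Bystanders:** The arm had no contact with them that I could see, but I did not measure their positions afterwards.

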